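# Load the spray can into its carrier and hang it on the bench rack

## Task

Stand the tall slim spray can upright in the square bay of its plywood carrier while the carrier stands on the bench; then lift the two together by the carrier's handle and hang the carrier's hook fully home over the top edge of the rack plank, between the two stop blocks, with the can on the robot's side. Set both down gently without dropping them, keep can and carrier upright all the way, and leave the other things on the bench where they are.

Things in the scene. Friction and masses are not known exactly. Their poses are not given: they have to be found in the camera images.
- can: Spray can: plain aluminium cylinder, 54 mm diameter, straight sides up to 116 mm, then a narrower shoulder and a white cap 38 mm wide; 140 mm high in all, about 0.2 kg, the tallest and slimmest of the cans. Starts standing upright. Origin: centre of its underside, z up.
- carrier: Loose plywood can carrier, 0.36 kg, starts standing on its base. Origin: underside, mid-width, on the back plate's rear face. +x to the hook (rear), -x to the can bay (front), z up. Base x -94 to 0, 90 wide (y), 8 mm thick. Back plate x -10 to 0, 90 wide, up to z = 95 mm; bay before it, hook behind it, handle block on top (see the points).
- carrier_bay (a point): Centre of the carrier's bay floor (carrier x = -54, z = 8 mm); axes as the carrier. The bay is a square fence, inside 64 x 64 mm, walls 6 mm thick reaching 45 mm above the carrier's underside.
- carrier_handle (a point): Point to grip on the carrier's handle, an upright wooden block 44 mm long (carrier x -18 to 26), 22 mm thick (y), 95 to 145 mm above the underside; this point: x = 4, z = 125 mm. Axes as the carrier: close the fingers along its y. The loaded carrier's weight lies a few cm to the bay side of it.
- carrier_hook (a point): Middle of the underside of the hook's bridge (carrier x = 12, z = 83 mm); it comes to rest on the rack's top edge. The hook is a slot 24 mm wide (carrier x 0 to 24), open below, 90 mm long (y), between the back plate and a lip that hangs down to z = 43 mm, its lowest 20 mm flared out to x = 41 mm.
- rack: Fixed rack: upright plywood plank 18 mm thick (x), 260 long (y), 115 high, a foot at each end (90 x 24 x 22 mm, 105 mm from the middle). On its top edge two stop blocks (18 x 22 mm, 35 high) centred 68 mm either side of the middle leave a 114 mm gap for the 90 mm wide carrier. Origin: centre of its underside; -x faces the robot.
- rack_seat (a point): Middle of the rack plank's top edge, midway between the stop blocks, 115 mm above the table; axes as the rack. Hung home, the carrier's underside is about 32 mm above the table; it may lean by some 4 degrees as the slot is 6 mm wider than the plank.
- jar: white squat jar with steel lid, 68 dia x 85 high. Bystander, leave alone; origin: on its underside (sizes in mm).
- tin: plain metal tin, 66 dia x 105 high, shorter and wider than the can. Bystander, leave alone; origin: on its underside (sizes in mm).
- putty: small metal jar, 60 dia x 70 high. Bystander, leave alone; origin: on its underside (sizes in mm).
- sanding_block: cork sanding block 65 x 120 (y) with wooden grip, 50 high. Bystander, leave alone; origin: on its underside (sizes in mm).
- clamp: spring clamp lying flat, about 160 long (x) x 60, 22 high. Bystander, leave alone; origin: on its underside (sizes in mm).
- bottle: white bottle, 50 dia x 130 high. Bystander, leave alone; origin: on its underside (sizes in mm).
- tape_roll: roll of cardboard-brown tape lying flat, 70 dia x 48 high. Bystander, leave alone; origin: on its underside (sizes in mm).

How it is judged:
By the outcome, as a careful person would: the job done as asked, in the order asked, and still so for the second after the job is handed in, with the robot touching nothing.
It also fails if it takes over 61 s, if anything falls off the work surface, if the arm or the gripper's body presses on something with over 40 N, if the wrist force passes 120 N, or if a joint passes its speed limit or range.

## Robot

A 6-joint arm with a two-finger parallel gripper is mounted at the origin on the work surface. World frame = base frame: x ahead of the robot, y to its left, z up, the work surface at z = 0. Lengths are in mm, angles in degrees, forces in N, time in s.
With the tool pointing down it reaches from about 250 to 800 mm from the base axis. Payload 8.5 kg.
Tool frame: the origin (TCP) lies midway between the tips of the shut fingers; the grasp point (between the pads) lies 19 mm behind it (grip_depth is the z of the grasp point in the tool frame, in mm); z points along the fingers, y is the line along which they close (so a half turn about z gives the same grasp; the last joint's range is limited). The gripper opens to 85 mm and grips with 20 to 120 N. Pads are 22 mm wide; open, the fingers measure 114 mm over their backs; the gripper's body (76 mm by 85 mm) begins 54 mm behind the grasp point. The pads swing forward as they close: fully open they stand 13 mm farther back than shut.
Start: joints at [72.479, 13.648, -0.773, 75.585, 0, 90], TCP at [158.039, 500.602, 231.276] pointing down, gripper open.
Joint ranges: [-152.45, 152.45], [-59.26, 108.67], [-65.41, 83.53], [-104.44, 129.93], [-82.83, 76.93], [-180, 180]. Speed limits (degrees/s): [127.2, 127.2, 159.86, 180, 180, 180].

## Interface

Orientations are given as a 3x3 rotation matrix whose columns are the frame's x, y, z axes.
In Python, from rig import * gives the robot as it stands.
- The arm moves only by the tool step_arm, never from a script. Its argument "commands" is a list of rows, each an object of numbers: "dx", "dy", "dz": the shift along the world's x, y, z in m; "ax", "ay", "az": the turn, a rotation vector about the world's x, y, z in degrees; "gripper": the opening in per cent of the stroke, from 0 (shut) to 100 (fully open). A call has exactly 5 rows; each row is the pose to reach, as a shift and turn from the pose commanded when the call began; what a row does not reach only later rows make up. A row lasts 1/12 s, in which the tool goes at most 41.7 mm and 7.16 degrees, less where a joint would pass 70% of its speed; a pose out of reach is approached as far as the arm can. A call with a gripper value outside its range is refused whole. The fingers move at their own pace and stop on an object; the grip force is fixed at half the most. Time passes only in rows, so rows that repeat a pose let the fingers close, or fill a call up. It gives the time, the measured TCP pose, the force, the opening and the grip force at its end, in the units of the state.
- sense(): the state, without advancing time (a new reading comes with each control period).
- grab_frame(name): name is "side" or "top"; returns a dict with "image" (384x512x3 uint8, red, green, blue), "fx", "fy", "cx", "cy" (pixels), "R" (3x3) and "t" (3): a world point X has camera coordinates R X + t. Camera axes: x right, y down, z forward; pixel columns grow to the right and rows downward; lengths in mm; the calibration is good to about 2 mm. A picture is of the moment at which its call begins. There is no depth.
- hand_in(): hands the job in; it is judged then, once.
Trained networks look in a picture, given as the dict that the camera call returned (one of the last four; its "shot" number tells which), for a name from the list of things; names that differ only in an ending like _2 or _b are one class to them, and where a whole thing is asked for, a point or a joint stands for the part that bears it (a point fixed in the world has none). Each returns a list of dicts, best first, with "p" (0 to 1); they miss things now and then, are a little off and sometimes report something else, mostly with a low value. They report only what shows in the picture. A call takes as long as a camera call.
- find_in(picture, query): "xyz" ([x, y, z] in mm, in world coordinates, good to about 4 mm: the middle of the surface that is visible of it).
- trace(picture, query): "mask" (384x512 bool, what is visible of it).
The state is a dict: "clock": time; "joint_pos": joint angles; "qvel": joint speeds; "joint_torque": joint torques, N m; "tool_pos": TCP position; "tcp_rot": TCP orientation; "contact_force": force on the tool from outside, world axes, zero at the start; "moment": the same for the moment, N m; "finger_gap": finger opening in mm; "gripper_force": force on a finger pad.
Only numpy, scipy, OpenCV 4.12 (cv2) and the standard library are available. Lean on these libraries where they do the work, as an engineer would, in place of code of your own. Each camera call takes 0.05 s, during which the arm holds its last target. There are 200 camera calls.

## Working session

There is one attempt and no reset: what is moved stays moved. The work goes in short steps, Python scripts to look and compute and a tool call to move; the robot and the scene stay as the last step left them, time stands still between calls to the robot, and variables do not carry over. Pictures are saved under pics/ and viewed, at most 10 in all, crops included, and the job is handed in when it is done.

Besides the shell and the picture viewer there is one more tool, called after ">>>" as name(argument=value, ...) on one line, values as JSON. step_arm: Moves the arm, as the interface text tells. Its arguments: {"type":"object","properties":{"commands":{"type":"array"}},"required":["commands"]}

```bash
mkdir -p pics; cat > h.py <<'E'
from rig import *
import numpy as np, cv2
def save(p,n): cv2.imwrite('pics/'+n+'.png',p['image'][:,:,::-1])
def proj(p,X):
    c=np.array(p['R'])@np.array(X,float)+np.array(p['t']); return [p['fx']*c[0]/c[2]+p['cx'],p['fy']*c[1]/c[2]+p['cy']]
def onplane(p,u,v,z):
    R=np.array(p['R']);t=np.array(p['t']).ravel();C=-R.T@t
    d=R.T@np.array([(u-p['cx'])/p['fx'],(v-p['cy'])/p['fy'],1]);return (C+d*(z-C[2])/d[2]).round(1)
E
python3 - <<'E'
from h import *
P={n:grab_frame(n) for n in('side','top')}
for n,p in P.items():
    save(p,n+'0'); R=np.array(p['R']);print(n,(-R.T@np.array(p['t']).ravel()).round(),p['fx'])
    for q in('can','carrier','carrier_handle','carrier_bay','rack','rack_seat','tin','bottle','carrier_hook'):
        r=find_in(p,q); print(q,[(np.round(a['xyz']).tolist(),round(a['p'],2),np.round(proj(p,a['xyz'])).tolist()) for a in r[:2]])
cv2.imwrite('pics/both.png',cv2.resize(np.hstack([P['side']['image'],P['top']['image']])[:,:,::-1],(800,300)))
s=sense();print(s['tool_pos'],s['tcp_rot'],s['clock'],s['finger_gap'])
E
```

```text
side [496. 977. 698.] 436.7581721123126
can [([582.0, -48.0, 89.0], 0.93, [245.0, 181.0])]
carrier []
carrier_handle [([562.0, -305.0, 51.0], 0.66, [258.0, 152.0]), ([586.0, 80.0, 58.0], 0.18, [239.0, 217.0])]
carrier_bay [([557.0, -304.0, 48.0], 0.56, [259.0, 153.0])]
rack [([504.0, 439.0, 54.0], 0.62, [263.0, 334.0])]
rack_seat [([504.0, 438.0, 57.0], 0.58, [263.0, 332.0])]
tin [([446.0, 7.0, 70.0], 0.72, [294.0, 201.0]), ([583.0, 81.0, 56.0], 0.7, [240.0, 218.0])]
bottle [([422.0, 491.0, 75.0], 0.78, [310.0, 354.0]), ([609.0, 371.0, 31.0], 0.75, [213.0, 310.0])]
carrier_hook [([556.0, -303.0, 54.0], 0.75, [260.0, 151.0])]
top [ 338.   41. 1136.] 372.4881369344971
can [([572.0, -64.0, 122.0], 0.57, [291.0, 174.0])]
carrier [([546.0, -315.0, 46.0], 0.84, [373.0, 187.0])]
carrier_handle [([544.0, -310.0, 44.0], 0.72, [371.0, 188.0])]
carrier_bay [([544.0, -313.0, 46.0], 0.63, [372.0, 188.0])]
rack [([499.0, 345.0, 96.0], 0.81, [146.0, 203.0])]
rack_seat [([496.0, 348.0, 91.0], 0.79, [145.0, 204.0])]
tin [([446.0, -16.0, 108.0], 0.63, [274.0, 220.0])]
bottle [([423.0, 460.0, 85.0], 0.87, [105.0, 230.0]), ([604.0, 339.0, 30.0], 0.25, [156.0, 172.0])]
carrier_hook [([547.0, -315.0, 45.0], 0.66, [373.0, 187.0])]
[158.05565127 500.62176296 231.30555992] [[-9.53596477e-01  3.01087627e-01 -1.21367438e-05]
 [ 3.01087627e-01  9.53596477e-01 -2.33108789e-05]
 [ 4.55493893e-06 -2.58833954e-05 -1.00000000e+00]] 1.0 85.27926626524646
```

View pics/side0.png

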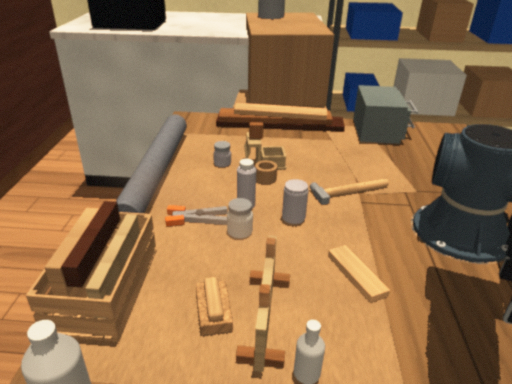

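View pics/top0.png

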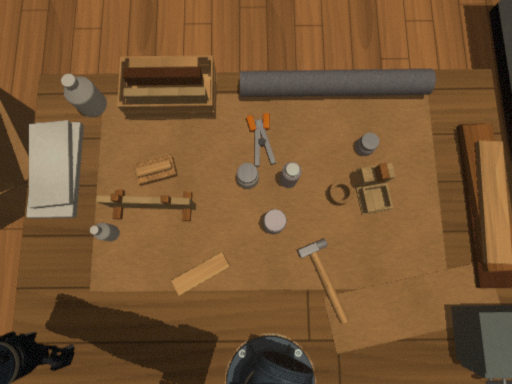

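The side view shows the can at (246,180), the carrier at about (262,148) and the rack at (265,310). The top view shows the can at (291,173), the carrier at (376,187) with the tape roll next to it at (340,193), and the rack at (152,203). I'll zoom in next to get the yaws.

```bash
python3 - <<'E'
from h import *
p=cv2.imread('pics/top0.png');s=cv2.imread('pics/side0.png')
a=cv2.resize(p[155:220,325:405],(400,325),interpolation=cv2.INTER_CUBIC)  #5x
b=cv2.resize(p[180:230,90:210],(600,250),interpolation=cv2.INTER_CUBIC) #5x
c=cv2.resize(s[115:180,225:305],(400,325),interpolation=cv2.INTER_CUBIC)
cv2.imwrite('pics/z1.png',np.vstack([np.hstack([a,c]),np.hstack([b,np.zeros((250,200,3),np.uint8)])]))
E
```

```text
(no output)
```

View pics/z1.png

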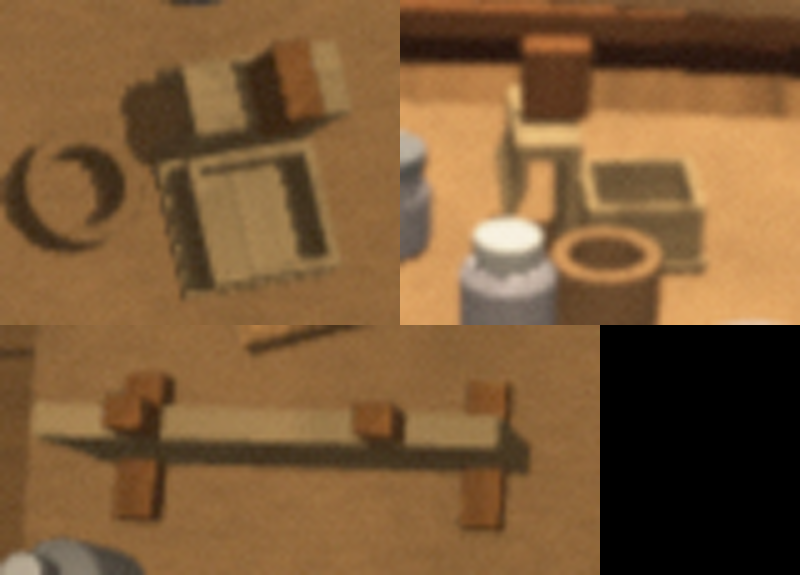

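Zoom: the fence top corners are near crop (158,163), (305,145), (340,262) and (185,290). The handle top spans about (275-325, 40-118). The rack's stop block tops are near (123,411) and (374,421), and its plank ends near x=33 and x=500.

```bash
python3 - <<'E'
from h import *
p=grab_frame('top');q=grab_frame('side')
A=lambda u,v,z:onplane(p,325+u/5,155+v/5,z)
B=lambda u,v,z:onplane(p,90+u/5,180+(v-325)/5,z)
print('fence',[A(u,v,45) for u,v in((158,163),(305,145),(340,262),(185,290))])
print('handle',[A(u,v,145) for u,v in((275,45),(315,40),(325,115),(282,118))])
print('bridge',[A(u,v,95) for u,v in((185,68),(195,135),(340,42),(348,108))])
print('stops',B(123,411,150),B(374,421,150))
print('plank',[B(u,v,115) for u,v in((33,402),(33,433),(500,413),(500,446))])
print('feet',[B(u,v,22) for u,v in((137,520-10),(482,528-8))])
# cap/ body circles from both views
for n,c in(('top',p),('side',q)):
    for k in('can','tin','jar','tape_roll','putty','bottle'):
        r=trace(c,k)
        if r:
            m=r[0]['mask'];ys,xs=np.where(m);print(n,k,round(r[0]['p'],2),xs.min(),xs.max(),ys.min(),ys.max(),xs.mean().round(1),ys.mean().round(1))
im=p['image'].astype(int)
m=trace(p,'can')[0]['mask']; br=m&(im.min(2)>165);ys,xs=np.where(br);print('cap top',len(xs),xs.mean(),ys.mean(),onplane(p,xs.mean(),ys.mean(),140))
m=trace(q,'can')[0]['mask'];ys,xs=np.where(m);b=ys.max();print('can bottom side',onplane(q,xs[ys>b-12].mean(),b,0),'top',onplane(q,xs[ys<ys.min()+8].mean(),ys.min()+4,140))
# side handle top corners
C=lambda u,v,z:onplane(q,225+(u-400)/5,115+v/5,z)
print('side handle front',[C(u,v,145) for u,v in((522,50),(592,50),(522,38),(590,36))])
print('side fence',[C(u,v,45) for u,v in((583,160),(688,158),(705,205),(595,208))])
r=trace(q,'rack')
E
```

```text
fence [array([ 545.1, -266.4,   45. ]), array([ 555. , -354.5,   45. ]), array([ 484.5, -369.6,   45. ]), array([ 468.9, -277.3,   45. ])]
handle [array([ 591.1, -306.3,  145. ]), array([ 593.6, -328.3,  145. ]), array([ 551.6, -330.4,  145. ]), array([ 550.2, -307. ,  145. ])]
bridge [array([ 590.9, -271.3,   95. ]), array([ 551.6, -274.3,   95. ]), array([ 605.2, -361.2,   95. ]), array([ 566.3, -362.6,   95. ])]
stops [506.3 414.2 150. ] [499.3 278.9 150. ]
plank [array([517.9, 478. , 115. ]), array([500.4, 476.7, 115. ]), array([508.7, 217.3, 115. ]), array([490.2, 216.9, 115. ])]
feet [array([467.7, 450.5,  22. ]), array([459.4, 242.8,  22. ])]
top can 0.9 280 300 162 187 289.7 174.1
top tin 0.83 263 285 209 232 273.9 220.7
top jar 0.62 236 258 162 188 247.1 175.1
top tape_roll 0.62 90 118 222 240 104.7 231.0
top putty 0.58 355 378 132 155 366.7 143.7
top bottle 0.93 90 119 222 241 105.1 231.5
side can 0.65 237 255 160 204 246.2 179.9
side tin 0.72 196 232 277 334 213.6 306.3
side jar 0.76 227 252 198 238 239.6 218.1
side tape_roll 0.63 255 277 160 183 265.8 171.9
side putty 0.57 213 231 141 166 221.9 153.6
side bottle 0.8 293 325 320 383 309.3 353.9
cap top 0 nan nan [nan nan nan]
can bottom side [574. -69.   0.] top [579.6 -51.  140. ]
side handle front [array([ 591.1, -298.5,  145. ]), array([ 547.3, -303.5,  145. ]), array([ 592.6, -317.4,  145. ]), array([ 549.8, -325.5,  145. ])]
side fence [array([ 552.6, -351.1,   45. ]), array([ 482.3, -362. ,   45. ]), array([ 470.1, -294.4,   45. ]), array([ 540.8, -282.3,   45. ])]<stdin>:18: RuntimeWarning: Mean of empty slice.
  ret = ret.dtype.type(ret / rcount)
```

>>> step_arm(commands=[{"dx": 0.015,"dy": -0.02,"az": 1.3,"gripper": 100},{"dx": 0.04,"dy": -0.05,"az": 2.6,"gripper": 100},{"dx": 0.06,"dy": -0.08,"az": 4,"gripper": 100},{"dx": 0.085,"dy": -0.11,"az": 5.3,"gripper": 100},{"dx": 0.105,"dy": -0.14,"az": 6.5,"gripper": 100}])

```text
invalid input at $.commands[0]: expected keys dx, dy, dz, ax, ay, az, gripper
```

>>> step_arm(commands=[{"dx": 0.021,"dy": -0.03,"az": 1.3,"gripper": 100},{"dx": 0.042,"dy": -0.06,"az": 2.6,"gripper": 100},{"dx": 0.063,"dy": -0.09,"az": 4,"gripper": 100},{"dx": 0.084,"dy": -0.12,"az": 5.3,"gripper": 100},{"dx": 0.105,"dy": -0.15,"az": 6.5,"gripper": 100}])

```text
invalid input at $.commands[0]: expected keys dx, dy, dz, ax, ay, az, gripper
```

>>> step_arm(commands=[{"dx": 0.021,"dy": -0.03,"az": 1.3,"gripper": 100},{"dx": 0.042,"dy": -0.06,"az": 2.6,"gripper": 100},{"dx": 0.063,"dy": -0.09,"az": 4,"gripper": 100},{"dx": 0.084,"dy": -0.12,"az": 5.3,"gripper": 100},{"dx": 0.105,"dy": -0.15,"az": 6.5,"gripper": 100}])

```text
invalid input at $.commands[0]: expected keys dx, dy, dz, ax, ay, az, gripper
```

```bash
cat > fit.py <<'E'
from h import *
from scipy.optimize import least_squares
def cyl(x,y,segs):
    th=np.linspace(0,2*np.pi,32); return [(x+r*np.cos(a),y+r*np.sin(a),z) for r,z in segs for a in th]
CAN=[(27,0),(27,116),(19,125),(19,140)]
def bbox(p,pts):
    u=np.array([proj(p,X) for X in pts]); return np.r_[u.min(0),u.max(0)]
def fitcyl(views,segs,x0):
    def f(v): return np.concatenate([(bbox(p,cyl(v[0],v[1],segs))-b)[k] for p,b,k in views])
    return least_squares(f,x0,loss='soft_l1')
def fitcarrier(obs,x0): # obs: (p,u,v,(X,Y,Z) in carrier)
    def f(v):
        c,s=np.cos(v[2]),np.sin(v[2]);o=[]
        for p,a,b,(X,Y,Z) in obs:
            q=proj(p,(v[0]+c*X-s*Y,v[1]+s*X+c*Y,Z));o+=[q[0]-a,q[1]-b]
        return np.array(o)
    r=least_squares(f,x0,loss='soft_l1');return r.x,f(r.x).reshape(-1,2).round(1)
E
python3 - <<'E'
from fit import *
p=grab_frame('top');q=grab_frame('side')
k=[0,1,2,3]
print('can both',fitcyl([(p,np.array([280,162,301,188.])-0.0,k),(q,np.array([237,160,256,205.]),k)],CAN,[577,-66]).x)
r=fitcyl([(p,np.array([280,162,301,188.]),k)],CAN,[577,-66]);print('top',r.x,r.fun.round(1))
r=fitcyl([(q,np.array([237,160,256,205.]),k)],CAN,[577,-66]);print('side',r.x,r.fun.round(1))
A=lambda u,v,X:(p,325+u/5,155+v/5,X)
C=lambda u,v,X:(q,225+(u-400)/5,115+v/5,X)
top=[A(305,145,(-10,-38,45)),A(340,262,(-92,-38,45)),A(275,45,(26,11,145)),A(315,40,(26,-11,145)),A(325,115,(-18,-11,145)),A(282,118,(-18,11,145)),A(185,68,(24,45,95)),A(195,135,(-10,45,95)),A(340,42,(24,-45,95)),A(348,108,(-10,-45,95))]
side=[C(522,50,(26,11,145)),C(592,50,(-18,11,145)),C(522,38,(26,-11,145)),C(590,36,(-18,-11,145)),C(705,205,(-92,38,45)),C(595,208,(-16,38,45)),C(688,158,(-92,-38,45))]
for n,o in(('top',top),('side',side),('all',top+side)):
    x,f=fitcarrier(o,[567,-317,.15]);print(n,x[:2].round(1),np.degrees(x[2]).round(1),f.tolist())
s=sense();print(s['tool_pos'],s['clock'])
E
```

```text
can both [580.32268516 -68.00005425]
top [580.8887909 -67.6888893] [-0.5 -0.2  0.5  0.2]
side [581.03847449 -82.78700803] [-0.3 -4.7  0.2  1.4]
top [ 568.8 -318.3] 7.3 [[0.7, -2.9], [-0.6, 0.7], [-0.9, -0.7], [-1.0, -0.8], [0.4, -0.3], [1.0, 0.2], [-0.2, 1.3], [0.2, -0.6], [-0.3, 2.3], [0.6, 0.6]]
side [ 566.1 -312.8] 10.4 [[0.4, 0.2], [0.3, -0.2], [-0.3, -0.2], [-0.1, -0.2], [0.4, 0.4], [-0.9, 0.5], [-0.0, -0.6]]
all [ 567.7 -317.7] 7.9 [[0.5, -2.6], [-0.4, 0.9], [-1.1, -0.3], [-1.2, -0.4], [0.3, 0.1], [0.9, 0.7], [-0.4, 1.9], [0.1, 0.0], [-0.6, 2.6], [0.5, 0.8], [-0.1, -0.6], [-0.2, -0.7], [-0.5, -1.0], [-0.4, -0.7], [-0.4, 0.2], [-1.8, -0.1], [0.2, -0.8]]
[158.04583314 500.61440268 231.29402051] 1.95
```

>>> step_arm(commands=[{"dx": 0.015,"dy": -0.02,"dz": 0,"ax": 0,"ay": 0,"az": 1.3,"gripper": 100},{"dx": 0.04,"dy": -0.05,"dz": 0,"ax": 0,"ay": 0,"az": 2.6,"gripper": 100},{"dx": 0.06,"dy": -0.08,"dz": 0,"ax": 0,"ay": 0,"az": 4,"gripper": 100},{"dx": 0.085,"dy": -0.11,"dz": 0,"ax": 0,"ay": 0,"az": 5.3,"gripper": 100},{"dx": 0.105,"dy": -0.14,"dz": 0,"ax": 0,"ay": 0,"az": 6.5,"gripper": 100}])

```text
clock: 2.37
tool_pos: [264.0, 359.3, 231.3]
tcp_rot: [[-0.982, 0.189, 0.0], [0.189, 0.982, 0.0], [-0.0, 0.0, -1.0]]
contact_force: [0.8, 0.3, 0.3]
finger_gap: 85.1
gripper_force: 0.0
```

>>> step_arm(commands=[{"dx": 0.021,"dy": -0.03,"dz": 0,"ax": 0,"ay": 0,"az": 1.3,"gripper": 100},{"dx": 0.042,"dy": -0.06,"dz": 0,"ax": 0,"ay": 0,"az": 2.6,"gripper": 100},{"dx": 0.063,"dy": -0.09,"dz": 0,"ax": 0,"ay": 0,"az": 4,"gripper": 100},{"dx": 0.084,"dy": -0.12,"dz": 0,"ax": 0,"ay": 0,"az": 5.3,"gripper": 100},{"dx": 0.105,"dy": -0.15,"dz": 0,"ax": 0,"ay": 0,"az": 6.5,"gripper": 100}])

```text
clock: 2.78
tool_pos: [368.7, 209.0, 231.5]
tcp_rot: [[-0.997, 0.077, 0.001], [0.077, 0.997, 0.0], [-0.001, 0.0, -1.0]]
contact_force: [0.8, 2.0, 0.3]
finger_gap: 85.3
gripper_force: 0.0
```

>>> step_arm(commands=[{"dx": 0.021,"dy": -0.03,"dz": 0,"ax": 0,"ay": 0,"az": 1.3,"gripper": 100},{"dx": 0.042,"dy": -0.06,"dz": 0,"ax": 0,"ay": 0,"az": 2.6,"gripper": 100},{"dx": 0.063,"dy": -0.09,"dz": 0,"ax": 0,"ay": 0,"az": 4,"gripper": 100},{"dx": 0.084,"dy": -0.12,"dz": 0,"ax": 0,"ay": 0,"az": 5.3,"gripper": 100},{"dx": 0.105,"dy": -0.15,"dz": 0,"ax": 0,"ay": 0,"az": 6.5,"gripper": 100}])

```text
clock: 3.2
tool_pos: [473.8, 58.8, 231.5]
tcp_rot: [[-0.999, -0.035, 0.001], [-0.035, 0.999, 0.0], [-0.001, 0.0, -1.0]]
contact_force: [1.7, 0.9, -0.4]
finger_gap: 85.7
gripper_force: 0.0
```

>>> step_arm(commands=[{"dx": 0.025,"dy": -0.03,"dz": 0,"ax": 0,"ay": 0,"az": 1.5,"gripper": 100},{"dx": 0.05,"dy": -0.06,"dz": 0,"ax": 0,"ay": 0,"az": 3,"gripper": 100},{"dx": 0.075,"dy": -0.09,"dz": 0,"ax": 0,"ay": 0,"az": 4.5,"gripper": 100},{"dx": 0.095,"dy": -0.114,"dz": 0,"ax": 0,"ay": 0,"az": 6,"gripper": 100},{"dx": 0.1075,"dy": -0.1285,"dz": 0,"ax": 0,"ay": 0,"az": 6.5,"gripper": 100}])

```text
clock: 3.62
tool_pos: [582.3, -70.8, 230.8]
tcp_rot: [[-0.989, -0.147, 0.0], [-0.147, 0.989, -0.001], [-0.0, -0.001, -1.0]]
contact_force: [-1.3, -0.2, -0.6]
finger_gap: 85.4
gripper_force: 0.0
```

>>> step_arm(commands=[{"dx": 0,"dy": 0,"dz": -0.01,"ax": 0,"ay": 0,"az": 0,"gripper": 100},{"dx": 0,"dy": 0,"dz": -0.03,"ax": 0,"ay": 0,"az": 0,"gripper": 100},{"dx": 0,"dy": 0,"dz": -0.05,"ax": 0,"ay": 0,"az": 0,"gripper": 100},{"dx": 0,"dy": 0,"dz": -0.07,"ax": 0,"ay": 0,"az": 0,"gripper": 100},{"dx": 0,"dy": 0,"dz": -0.08,"ax": 0,"ay": 0,"az": 0,"gripper": 100}])

```text
clock: 4.03
tool_pos: [579.0, -67.4, 148.7]
tcp_rot: [[-0.989, -0.147, -0.003], [-0.147, 0.989, 0.0], [0.003, 0.001, -1.0]]
contact_force: [-1.0, -0.1, -0.3]
finger_gap: 85.2
gripper_force: 0.0
```

```bash
python3 - <<'E'
from h import *
p=grab_frame('top');q=grab_frame('side')
a=cv2.resize(p['image'][130:220,245:335],(390,390));b=cv2.resize(q['image'][120:210,200:290],(390,390))
cv2.imwrite('pics/g1.png',np.hstack([a,b])[:,:,::-1]);print(sense()['tool_pos'])
E
```

```text
[579.05939564 -67.36322541 149.50642321]
```

View pics/g1.png

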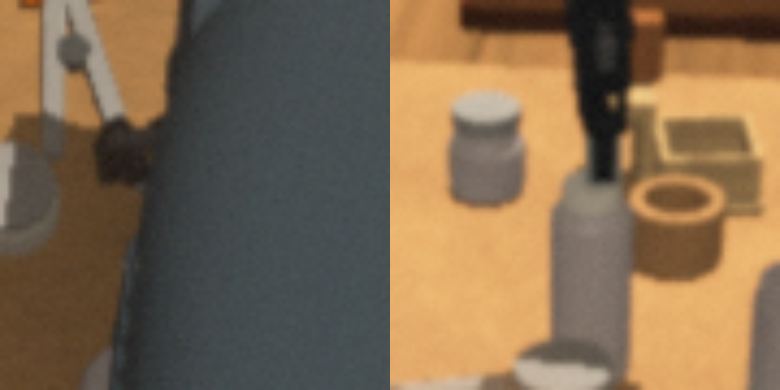

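The side crop shows the fingers coming down over the can's cap at about (600,160), in line once the 8.5° tool yaw is allowed for. I'll continue down and grip.

>>> step_arm(commands=[{"dx": 0,"dy": 0,"dz": -0.016,"ax": 0,"ay": 0,"az": 0,"gripper": 100},{"dx": 0,"dy": 0,"dz": -0.032,"ax": 0,"ay": 0,"az": 0,"gripper": 100},{"dx": 0,"dy": 0,"dz": -0.05,"ax": 0,"ay": 0,"az": 0,"gripper": 100},{"dx": 0,"dy": 0,"dz": -0.065,"ax": 0,"ay": 0,"az": 0,"gripper": 100},{"dx": 0,"dy": 0,"dz": -0.074,"ax": 0,"ay": 0,"az": 0,"gripper": 100}])

```text
clock: 4.55
tool_pos: [580.5, -67.6, 77.0]
tcp_rot: [[-0.989, -0.148, 0.0], [-0.148, 0.989, -0.0], [0.0, -0.0, -1.0]]
contact_force: [-0.2, 0.5, 0.1]
finger_gap: 85.4
gripper_force: 0.0
```

>>> step_arm(commands=[{"dx": 0,"dy": 0,"dz": 0,"ax": 0,"ay": 0,"az": 0,"gripper": 100},{"dx": 0,"dy": 0,"dz": 0,"ax": 0,"ay": 0,"az": 0,"gripper": 65},{"dx": 0,"dy": 0,"dz": 0,"ax": 0,"ay": 0,"az": 0,"gripper": 50},{"dx": 0,"dy": 0,"dz": 0,"ax": 0,"ay": 0,"az": 0,"gripper": 50},{"dx": 0,"dy": 0,"dz": 0,"ax": 0,"ay": 0,"az": 0,"gripper": 50}])

```text
clock: 4.97
tool_pos: [581.5, -67.9, 79.0]
tcp_rot: [[-0.989, -0.148, 0.003], [-0.148, 0.989, -0.0], [-0.002, -0.001, -1.0]]
contact_force: [-0.4, 0.5, 5.7]
finger_gap: 52.3
gripper_force: 62.6
```

>>> step_arm(commands=[{"dx": 0,"dy": 0,"dz": 0,"ax": 0,"ay": 0,"az": 0,"gripper": 40},{"dx": 0,"dy": 0,"dz": 0,"ax": 0,"ay": 0,"az": 0,"gripper": 40},{"dx": 0,"dy": 0,"dz": 0,"ax": 0,"ay": 0,"az": 0,"gripper": 40},{"dx": 0,"dy": 0,"dz": 0,"ax": 0,"ay": 0,"az": 0,"gripper": 40},{"dx": 0,"dy": 0,"dz": 0,"ax": 0,"ay": 0,"az": 0,"gripper": 40}])

```text
clock: 5.38
tool_pos: [581.5, -67.9, 78.9]
tcp_rot: [[-0.989, -0.147, 0.003], [-0.147, 0.989, -0.0], [-0.003, -0.001, -1.0]]
contact_force: [-1.2, 0.7, 5.2]
finger_gap: 52.9
gripper_force: 62.6
```

>>> step_arm(commands=[{"dx": 0,"dy": 0,"dz": 0.008,"ax": 0,"ay": 0,"az": 0,"gripper": 40},{"dx": 0,"dy": 0,"dz": 0.025,"ax": 0,"ay": 0,"az": 0,"gripper": 40},{"dx": 0,"dy": 0,"dz": 0.05,"ax": 0,"ay": 0,"az": 0,"gripper": 40},{"dx": 0,"dy": 0,"dz": 0.075,"ax": 0,"ay": 0,"az": 0,"gripper": 40},{"dx": 0,"dy": 0,"dz": 0.09,"ax": 0,"ay": 0,"az": 0,"gripper": 40}])

```text
clock: 5.8
tool_pos: [581.3, -68.0, 170.8]
tcp_rot: [[-0.989, -0.147, 0.003], [-0.147, 0.989, -0.0], [-0.003, -0.001, -1.0]]
contact_force: [1.2, 0.6, -2.0]
finger_gap: 52.5
gripper_force: 63.1
```

```bash
cat > sil.py <<'E'
from fit import *
from scipy.optimize import minimize
BOX=[(-94,0,-45,45,0,8),(-92,-16,-38,38,8,45),(-10,0,-45,45,8,95),(-10,34,-45,45,83,95),(24,34,-45,45,63,95),(24,41,-45,45,43,63),(-18,26,-11,11,95,145)]
def sil(p,v,boxes=BOX,z0=0):
    c,s=np.cos(v[2]),np.sin(v[2]);m=np.zeros((384*4,512*4),np.uint8)
    for b in boxes:
        P=[proj(p,(v[0]+c*X-s*Y,v[1]+s*X+c*Y,Z+z0)) for X in b[:2] for Y in b[2:4] for Z in b[4:]]
        cv2.fillConvexPoly(m,cv2.convexHull(np.int32(np.round(np.array(P)*4+2))),1)
    return cv2.resize(m.astype(np.float32),(512,384),interpolation=cv2.INTER_AREA)
def fitsil(views,x0,boxes=BOX):
    def f(d):
        v=[x0[0]+d[0],x0[1]+d[1],x0[2]+d[2]/50]; return sum(np.abs(sil(p,v,boxes)-m)[ok].sum() for p,m,ok in views)
    r=minimize(f,[0,0,0],method='Nelder-Mead',options=dict(initial_simplex=[[0,0,0],[6,0,0],[0,6,0],[0,0,5]],xatol=.1,fatol=.1))
    d=r.x;return np.round([x0[0]+d[0],x0[1]+d[1],np.degrees(x0[2]+d[2]/50)],1),round(r.fun,1)
E
python3 - <<'E'
from sil import *
p=grab_frame('top');q=grab_frame('side');T=np.ones((384,512),bool)
save(p,'t2');save(q,'s2')
r=trace(p,'carrier')
if r:
    m=r[0]['mask'];print(r[0]['p'],m.sum(),fitsil([(p,m.astype(float),T)],[567.5,-316,.148]))
r=trace(q,'carrier')
if r:
    n=r[0]['mask'];ok=T.copy()
    for k in('tape_roll','can'):
        o=trace(q,k)
        if o: ok&=~cv2.dilate(o[0]['mask'].astype(np.uint8),np.ones((3,3))).astype(bool)
    print(r[0]['p'],n.sum(),fitsil([(q,n.astype(float),ok)],[567.5,-316,.148]))
RB=[(-9,9,-130,130,0,115),(-9,9,57,79,115,150),(-9,9,-79,-57,115,150),(-45,45,93,117,0,22),(-45,45,-117,-93,0,22)]
for n,c in(('top',p),('side',q)):
    r=trace(c,'rack')
    if r: print('rack',n,r[0]['p'],fitsil([(c,r[0]['mask'].astype(float),T)],[503.5,347,-.04],RB))
s=sense();print(s['tool_pos'],s['contact_force'])
E
```

```text
0.8 734 (array([ 575.5, -338.1,   30.3]), np.float64(820.1))
0.8 752 (array([ 563.8, -324.9,    5.2]), np.float64(204.4))
rack top 0.77 (array([506.7, 349.8,  -2.1]), np.float64(135.8))
rack side 0.7 (array([503.8, 348.7,  -2.1]), np.float64(263.8))
[579.85949101 -67.83011003 166.0825174 ] [-0.45580079  0.0998875  -1.76478953]
```

```bash
python3 - <<'E'
from h import *
p=cv2.imread('pics/t2.png');s=cv2.imread('pics/s2.png')
a=cv2.resize(p[155:220,335:400],(390,390),interpolation=cv2.INTER_CUBIC)
b=cv2.resize(s[118:183,235:300],(390,390),interpolation=cv2.INTER_CUBIC)
cv2.imwrite('pics/z2.png',np.hstack([a,b]))
E
```

```text
(no output)
```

View pics/z2.png

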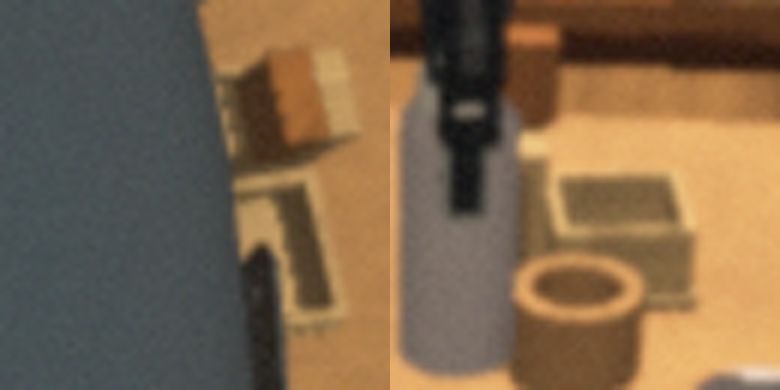

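The top view is mostly blocked by the arm, apart from the handle at (300,95) and the fence's right edge, (318,172) to (345,318). In the side view the fence rim is clear: (553,177), (680,178), (693,232) and (552,235). I'll refit with these corners.

```bash
python3 - <<'E'
from fit import *
p=grab_frame('top');q=grab_frame('side')
A=lambda u,v,X:(p,325+u/5,155+v/5,X)
D=lambda u,v,X:(p,335+u/6,155+v/6,X)
C=lambda u,v,X:(q,235+(u-390)/6,118+v/6,X)
E=lambda u,v,X:(q,225+(u-400)/5,115+v/5,X)
top=[A(305,145,(-16,-38,45)),A(340,262,(-92,-38,45)),A(275,45,(26,11,145)),A(315,40,(26,-11,145)),A(325,115,(-18,-11,145)),A(282,118,(-18,11,145)),A(195,135,(-10,45,95)),A(348,108,(-10,-45,95)),
D(318,172,(-16,-38,45)),D(345,318,(-92,-38,45)),D(272,50,(26,11,145)),D(318,50,(26,-11,145)),D(330,138,(-18,-11,145)),D(283,143,(-18,11,145)),D(357,130,(-10,-45,95))]
side=[C(553,177,(-16,-38,45)),C(680,178,(-92,-38,45)),C(693,232,(-92,38,45)),C(552,235,(-16,38,45)),E(522,50,(26,11,145)),E(592,50,(-18,11,145)),E(522,38,(26,-11,145)),E(590,36,(-18,-11,145))]
for n,o in(('top',top),('side',side),('all',top+side)):
    x,f=fitcarrier(o,[567,-317,.15]);print(n,x[:2].round(1),np.degrees(x[2]).round(1),f.tolist())
    print('bay',x[:2]-54*np.array([np.cos(x[2]),np.sin(x[2])]))
s=sense();print(s['tool_pos'],s['tcp_rot'],s['contact_force'],s['clock'])
E
```

```text
top [ 568.2 -318.4] 7.3 [[1.1, -0.7], [-0.5, 0.9], [-0.8, -0.5], [-0.9, -0.6], [0.4, -0.0], [1.1, 0.4], [0.2, -0.3], [0.7, 0.8], [-0.9, -0.4], [-0.0, 0.3], [-1.1, 0.2], [-0.9, -0.9], [0.4, -0.0], [0.3, 0.2], [0.8, 0.7]]
bay [ 514.60359445 -325.22238414]
side [ 566.2 -312. ] 5.5 [[-1.0, -0.6], [0.5, -0.6], [0.2, 1.0], [0.1, 0.3], [0.0, -0.0], [0.0, 0.1], [-0.1, -0.4], [0.1, 0.1]]
bay [ 512.46991524 -317.1288567 ]
all [ 567.6 -317.9] 7.0 [[1.0, -0.5], [-0.8, 1.2], [-0.9, -0.3], [-1.0, -0.4], [0.2, 0.2], [0.9, 0.6], [0.0, -0.2], [0.5, 1.1], [-1.0, -0.1], [-0.3, 0.6], [-1.3, 0.3], [-1.0, -0.7], [0.2, 0.2], [0.1, 0.4], [0.6, 1.0], [-1.6, -1.4], [-0.3, -1.7], [-0.0, -0.3], [0.0, -0.6], [-0.2, -0.7], [-0.3, -0.7], [-0.5, -1.1], [-0.3, -0.7]]
bay [ 514.01443188 -324.44145889]
[580.06894011 -67.82586733 166.35915791] [[-9.89066046e-01 -1.47464451e-01 -1.60990787e-03]
 [-1.47464807e-01  9.89067298e-01  1.04048019e-04]
 [ 1.57696385e-03  3.40315115e-04 -9.99998699e-01]] [ 0.02692605  0.27740376 -2.49176491] 6.3
```

>>> step_arm(commands=[{"dx": -0.005,"dy": -0.013,"dz": 0,"ax": 0,"ay": 0,"az": 0,"gripper": 40},{"dx": -0.012,"dy": -0.038,"dz": 0,"ax": 0,"ay": 0,"az": 0,"gripper": 40},{"dx": -0.02,"dy": -0.068,"dz": 0,"ax": 0,"ay": 0,"az": 0,"gripper": 40},{"dx": -0.029,"dy": -0.1,"dz": 0,"ax": 0,"ay": 0,"az": 0,"gripper": 40},{"dx": -0.038,"dy": -0.13,"dz": 0,"ax": 0,"ay": 0,"az": -0.6,"gripper": 40}])

```text
clock: 6.72
tool_pos: [541.6, -199.6, 167.0]
tcp_rot: [[-0.99, -0.138, -0.001], [-0.138, 0.99, -0.0], [0.001, -0.0, -1.0]]
contact_force: [0.8, -0.9, -1.4]
finger_gap: 52.5
gripper_force: 63.1
```

>>> step_arm(commands=[{"dx": -0.008,"dy": -0.032,"dz": 0,"ax": 0,"ay": 0,"az": 0,"gripper": 40},{"dx": -0.016,"dy": -0.064,"dz": 0,"ax": 0,"ay": 0,"az": 0,"gripper": 40},{"dx": -0.022,"dy": -0.095,"dz": 0,"ax": 0,"ay": 0,"az": 0,"gripper": 40},{"dx": -0.0265,"dy": -0.115,"dz": 0,"ax": 0,"ay": 0,"az": 0,"gripper": 40},{"dx": -0.0285,"dy": -0.1255,"dz": 0,"ax": 0,"ay": 0,"az": -0.6,"gripper": 40}])

```text
clock: 7.13
tool_pos: [512.6, -326.4, 166.8]
tcp_rot: [[-0.992, -0.124, -0.001], [-0.124, 0.992, -0.001], [0.001, -0.0, -1.0]]
contact_force: [-0.2, -0.5, -2.0]
finger_gap: 52.3
gripper_force: 63.2
```

>>> step_arm(commands=[{"dx": 0,"dy": 0,"dz": -0.005,"ax": 0,"ay": 0,"az": 0,"gripper": 40},{"dx": 0,"dy": 0,"dz": -0.015,"ax": 0,"ay": 0,"az": 0,"gripper": 40},{"dx": 0,"dy": 0,"dz": -0.025,"ax": 0,"ay": 0,"az": 0,"gripper": 40},{"dx": 0,"dy": 0,"dz": -0.03,"ax": 0,"ay": 0,"az": 0,"gripper": 40},{"dx": 0,"dy": 0,"dz": -0.032,"ax": 0,"ay": 0,"az": 0,"gripper": 40}])

```text
clock: 7.55
tool_pos: [513.6, -321.8, 133.5]
tcp_rot: [[-0.992, -0.128, -0.002], [-0.128, 0.992, 0.001], [0.002, 0.002, -1.0]]
contact_force: [1.1, -0.2, -2.0]
finger_gap: 52.6
gripper_force: 63.2
```

```bash
python3 - <<'E'
from h import *
p=grab_frame('top');q=grab_frame('side')
a=cv2.resize(p['image'][155:220,335:400],(390,390),interpolation=cv2.INTER_CUBIC);b=cv2.resize(q['image'][118:183,235:300],(390,390),interpolation=cv2.INTER_CUBIC)
cv2.imwrite('pics/g3.png',np.hstack([a,b])[:,:,::-1]);s=sense();print(s['tool_pos'],s['contact_force'])
t=s['tool_pos']
for dx in(-27,0,27): print(np.round((np.array(proj(q,(t[0]+dx,t[1],t[2]-77.5)))-[235,118])*6+[390,0]))
E
```

```text
[ 514.00454643 -322.37341091  134.58607581] [-0.00917979 -0.06323851 -1.1549142 ]
[667. 183.]
[618. 181.]
[568. 178.]
```

View pics/g3.png

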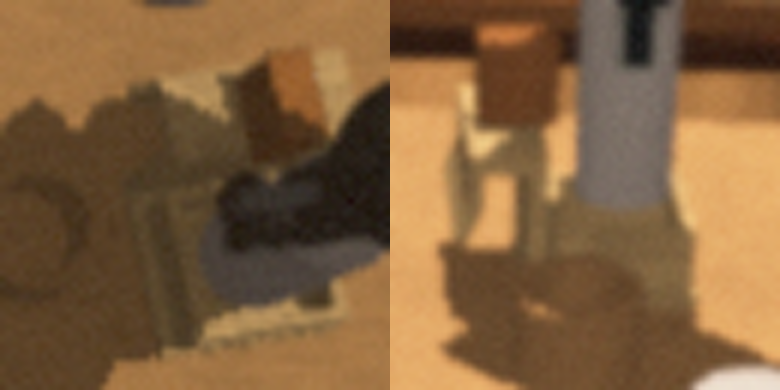

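The side crop shows the can (columns about 578 to 672) over the fence opening, which is centred near 619, with the tape roll in shade at (580,280). I'll measure the can's offset from the edge profile.

```bash
python3 - <<'E'
from h import *
p=grab_frame('top');q=grab_frame('side');t=sense()['tool_pos'];print(t)
im=q['image'].astype(int)
for v in(135,140,145,148):
    print(v,[tuple(x) for x in im[v,262:288].tolist()] if v==140 else (im[v,262:288,0]-im[v,262:288,2]).tolist())
def sil(c,z):
    a=np.linspace(0,6.3,200);u=np.array([proj(c,(t[0]+27*np.cos(k),t[1]+27*np.sin(k),t[2]-77.5+z)) for k in a]);return u.min(0).round(1),u.max(0).round(1),u.mean(0).round(1)
for z in(0,30,60,110): print(z,sil(q,z),sil(p,z))
im=p['image'].astype(int)
for v in(192,196,200,204): print(v,(im[v,362:392,0]-im[v,362:392,2]).tolist())
print('cols',[(im[186:212,u,0]-im[186:212,u,2]).tolist() for u in(372,376,380)])
E
```

```text
[ 514.42358422 -322.96381103  135.51739091]
135 [79, 97, 105, 85, 40, 21, 23, 21, 23, 23, 21, 23, 23, 24, 23, 22, 21, 21, 22, 29, 60, 98, 105, 106, 106, 110]
140 [(227, 170, 102), (229, 174, 106), (228, 171, 106), (207, 155, 101), (139, 115, 92), (113, 100, 90), (116, 105, 96), (119, 107, 97), (123, 109, 101), (123, 111, 101), (119, 108, 99), (124, 112, 102), (124, 112, 104), (128, 114, 105), (126, 114, 104), (122, 109, 100), (122, 108, 100), (116, 104, 96), (118, 106, 93), (140, 115, 93), (197, 150, 103), (230, 174, 109), (236, 185, 116), (235, 182, 114), (235, 181, 113), (233, 180, 110)]
145 [121, 120, 117, 92, 42, 20, 21, 21, 20, 20, 24, 21, 23, 24, 20, 22, 21, 19, 26, 60, 105, 122, 123, 123, 122, 123]
148 [102, 85, 66, 48, 25, 19, 20, 20, 19, 21, 22, 21, 19, 20, 21, 22, 22, 19, 26, 61, 101, 110, 118, 121, 123, 123]
0 (array([264.6, 144.2]), array([281.1, 151.5]), array([272.8, 147.8])) (array([368.6, 187.8]), array([387.1, 206. ]), array([377.8, 196.8]))
30 (array([264.9, 135.9]), array([281.6, 143.1]), array([273.2, 139.5])) (array([371.8, 185.8]), array([390.8, 204.5]), array([
[... 426 characters left out ...]
]
196 [35, 36, 43, 42, 44, 46, 28, 18, 17, 15, 18, 13, 16, 14, 14, 13, 14, 17, 15, 15, 15, 13, 16, 15, 16, 17, 19, 17, 18, 18]
200 [38, 40, 37, 39, 47, 44, 45, 23, 20, 15, 16, 18, 16, 17, 17, 18, 17, 16, 15, 20, 19, 14, 15, 17, 16, 20, 17, 18, 22, 27]
204 [41, 39, 32, 36, 43, 44, 47, 47, 44, 42, 34, 19, 21, 18, 18, 16, 14, 18, 24, 22, 29, 42, 40, 40, 37, 33, 36, 41, 66, 87]
cols [[33, 18, 19, 19, 18, 13, 17, 16, 13, 16, 18, 17, 18, 19, 16, 15, 17, 21, 34, 44, 52, 78, 89, 94, 91, 70], [16, 16, 13, 13, 14, 19, 22, 17, 18, 19, 14, 16, 14, 18, 17, 20, 18, 18, 18, 27, 76, 92, 91, 88, 74, 70], [15, 11, 12, 14, 16, 13, 14, 13, 14, 14, 15, 17, 16, 16, 15, 18, 15, 15, 24, 41, 76, 89, 89, 83, 70, 76]]
```

>>> step_arm(commands=[{"dx": 0.001,"dy": -0.001,"dz": -0.006,"ax": 0,"ay": 0,"az": 0,"gripper": 40},{"dx": 0.001,"dy": -0.001,"dz": -0.012,"ax": 0,"ay": 0,"az": 0,"gripper": 40},{"dx": 0.001,"dy": -0.001,"dz": -0.018,"ax": 0,"ay": 0,"az": 0,"gripper": 40},{"dx": 0.001,"dy": -0.001,"dz": -0.022,"ax": 0,"ay": 0,"az": 0,"gripper": 40},{"dx": 0.001,"dy": -0.001,"dz": -0.024,"ax": 0,"ay": 0,"az": 0,"gripper": 40}])

```text
clock: 8.17
tool_pos: [514.6, -324.2, 110.2]
tcp_rot: [[-0.992, -0.127, -0.001], [-0.127, 0.992, 0.001], [0.001, 0.001, -1.0]]
contact_force: [0.6, 0.7, -2.0]
finger_gap: 52.5
gripper_force: 63.2
```

>>> step_arm(commands=[{"dx": 0,"dy": 0,"dz": -0.004,"ax": 0,"ay": 0,"az": 0,"gripper": 40},{"dx": 0,"dy": 0,"dz": -0.008,"ax": 0,"ay": 0,"az": 0,"gripper": 40},{"dx": 0,"dy": 0,"dz": -0.012,"ax": 0,"ay": 0,"az": 0,"gripper": 40},{"dx": 0,"dy": 0,"dz": -0.016,"ax": 0,"ay": 0,"az": 0,"gripper": 40},{"dx": 0,"dy": 0,"dz": -0.019,"ax": 0,"ay": 0,"az": 0,"gripper": 40}])

```text
clock: 8.58
tool_pos: [514.9, -324.3, 91.7]
tcp_rot: [[-0.992, -0.127, -0.0], [-0.127, 0.992, 0.0], [0.0, 0.0, -1.0]]
contact_force: [0.2, -0.3, -1.8]
finger_gap: 52.8
gripper_force: 63.2
```

>>> step_arm(commands=[{"dx": 0,"dy": 0,"dz": -0.001,"ax": 0,"ay": 0,"az": 0,"gripper": 40},{"dx": 0,"dy": 0,"dz": -0.002,"ax": 0,"ay": 0,"az": 0,"gripper": 40},{"dx": 0,"dy": 0,"dz": -0.003,"ax": 0,"ay": 0,"az": 0,"gripper": 40},{"dx": 0,"dy": 0,"dz": -0.004,"ax": 0,"ay": 0,"az": 0,"gripper": 40},{"dx": 0,"dy": 0,"dz": -0.004,"ax": 0,"ay": 0,"az": 0,"gripper": 40}])

```text
clock: 9.0
tool_pos: [515.0, -324.4, 88.3]
tcp_rot: [[-0.992, -0.127, 0.0], [-0.127, 0.992, -0.0], [-0.0, -0.0, -1.0]]
contact_force: [-0.4, -0.3, -1.6]
finger_gap: 52.6
gripper_force: 63.2
```

>>> step_arm(commands=[{"dx": 0,"dy": 0,"dz": -0.0005,"ax": 0,"ay": 0,"az": 0,"gripper": 40},{"dx": 0,"dy": 0,"dz": -0.001,"ax": 0,"ay": 0,"az": 0,"gripper": 40},{"dx": 0,"dy": 0,"dz": -0.0015,"ax": 0,"ay": 0,"az": 0,"gripper": 40},{"dx": 0,"dy": 0,"dz": -0.002,"ax": 0,"ay": 0,"az": 0,"gripper": 40},{"dx": 0,"dy": 0,"dz": -0.002,"ax": 0,"ay": 0,"az": 0,"gripper": 40}])

```text
clock: 9.42
tool_pos: [515.2, -324.4, 87.0]
tcp_rot: [[-0.992, -0.127, 0.001], [-0.127, 0.992, -0.0], [-0.001, -0.0, -1.0]]
contact_force: [-1.9, 2.3, 4.8]
finger_gap: 52.7
gripper_force: 63.8
```

>>> step_arm(commands=[{"dx": 0,"dy": 0,"dz": 0,"ax": 0,"ay": 0,"az": 0,"gripper": 66},{"dx": 0,"dy": 0,"dz": 0,"ax": 0,"ay": 0,"az": 0,"gripper": 72},{"dx": 0,"dy": 0,"dz": 0,"ax": 0,"ay": 0,"az": 0,"gripper": 85},{"dx": 0,"dy": 0,"dz": 0,"ax": 0,"ay": 0,"az": 0,"gripper": 95},{"dx": 0,"dy": 0,"dz": 0,"ax": 0,"ay": 0,"az": 0,"gripper": 95}])

```text
clock: 9.83
tool_pos: [515.0, -324.4, 86.2]
tcp_rot: [[-0.992, -0.127, -0.0], [-0.127, 0.992, -0.0], [0.0, -0.0, -1.0]]
contact_force: [0.3, 0.1, -0.4]
finger_gap: 81.1
gripper_force: 0.0
```

>>> step_arm(commands=[{"dx": 0,"dy": 0,"dz": 0.01,"ax": 0,"ay": 0,"az": 0,"gripper": 95},{"dx": 0,"dy": 0,"dz": 0.03,"ax": 0,"ay": 0,"az": 0,"gripper": 95},{"dx": 0,"dy": 0,"dz": 0.055,"ax": 0,"ay": 0,"az": 0,"gripper": 95},{"dx": 0,"dy": 0,"dz": 0.08,"ax": 0,"ay": 0,"az": 0,"gripper": 95},{"dx": 0,"dy": 0,"dz": 0.094,"ax": 0,"ay": 0,"az": 0,"gripper": 95}])

```text
clock: 10.25
tool_pos: [515.8, -324.8, 183.9]
tcp_rot: [[-0.992, -0.127, 0.003], [-0.127, 0.992, -0.002], [-0.003, -0.002, -1.0]]
contact_force: [-0.6, 0.6, -0.3]
finger_gap: 81.1
gripper_force: 0.0
```

>>> step_arm(commands=[{"dx": 0.005,"dy": 0.001,"dz": 0,"ax": 0,"ay": 0,"az": 0,"gripper": 95},{"dx": 0.02,"dy": 0.002,"dz": 0,"ax": 0,"ay": 0,"az": 0,"gripper": 95},{"dx": 0.035,"dy": 0.004,"dz": 0,"ax": 0,"ay": 0,"az": 0,"gripper": 95},{"dx": 0.048,"dy": 0.006,"dz": 0,"ax": 0,"ay": 0,"az": 0,"gripper": 95},{"dx": 0.053,"dy": 0.006,"dz": 0,"ax": 0,"ay": 0,"az": 0,"gripper": 95}])

```text
clock: 10.67
tool_pos: [569.4, -317.8, 179.6]
tcp_rot: [[-0.992, -0.128, -0.0], [-0.128, 0.992, 0.0], [0.0, 0.0, -1.0]]
contact_force: [-0.6, -0.5, 0.0]
finger_gap: 81.0
gripper_force: 0.0
```

```bash
python3 - <<'E'
from h import *
p=grab_frame('top');q=grab_frame('side')
a=cv2.resize(p['image'][155:220,335:400],(390,390),interpolation=cv2.INTER_CUBIC);b=cv2.resize(q['image'][105:185,230:310],(400,400),interpolation=cv2.INTER_CUBIC)
cv2.imwrite('pics/g4.png',np.hstack([a,b[:390]])[:,:,::-1]);s=sense();print(s['tool_pos'],s['contact_force'])
c,w=np.cos(.124),np.sin(.124)
for n,X in(('hf',(-18,11,145)),('hr',(26,11,145)),('f1',(-92,38,45)),('f2',(-16,38,45)),('f3',(-92,-38,45)),('can',(-54,0,148))):
    W=(567.6+c*X[0]-w*X[1],-317.9+w*X[0]+c*X[1],X[2]);print(n,np.round((np.array(proj(q,W))-[230,105])*5+[390,0]),np.round((np.array(proj(p,W))-[335,155])*6))
E
```

```text
[ 568.52754017 -318.06155384  179.45774785] [ 0.24105483 -0.48266252  0.03380398]
hf [556.  96.] [284. 145.]
hr [486.  97.] [264.  52.]
f1 [668. 257.] [191. 342.]
f2 [550. 258.] [161. 191.]
f3 [655. 205.] [343. 322.]
can [611.  85.] [326. 219.]
```

View pics/g4.png

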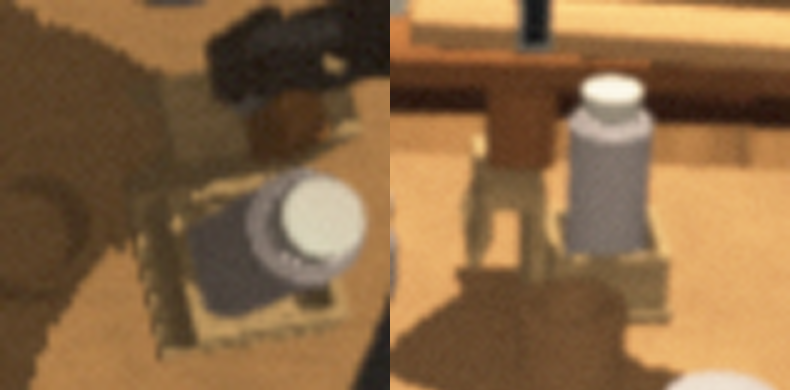

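The can stands upright in the bay, with its cap at side crop (611,90), close to the predicted (611,85). The tool is above the handle, so I'll descend and grip it.

>>> step_arm(commands=[{"dx": 0,"dy": 0,"dz": -0.012,"ax": 0,"ay": 0,"az": 0,"gripper": 95},{"dx": 0,"dy": 0,"dz": -0.03,"ax": 0,"ay": 0,"az": 0,"gripper": 95},{"dx": 0,"dy": 0,"dz": -0.05,"ax": 0,"ay": 0,"az": 0,"gripper": 80},{"dx": 0,"dy": 0,"dz": -0.066,"ax": 0,"ay": 0,"az": 0,"gripper": 70},{"dx": 0,"dy": 0,"dz": -0.072,"ax": 0,"ay": 0,"az": 0,"gripper": 60}])

```text
clock: 11.18
tool_pos: [566.1, -317.9, 105.7]
tcp_rot: [[-0.992, -0.126, -0.003], [-0.126, 0.992, 0.002], [0.003, 0.002, -1.0]]
contact_force: [0.2, 0.6, -0.5]
finger_gap: 51.3
gripper_force: 0.0
```

>>> step_arm(commands=[{"dx": 0,"dy": 0,"dz": 0,"ax": 0,"ay": 0,"az": 0,"gripper": 50},{"dx": 0,"dy": 0,"dz": 0,"ax": 0,"ay": 0,"az": 0,"gripper": 40},{"dx": 0,"dy": 0,"dz": 0,"ax": 0,"ay": 0,"az": 0,"gripper": 34},{"dx": 0,"dy": 0,"dz": 0,"ax": 0,"ay": 0,"az": 0,"gripper": 31},{"dx": 0,"dy": 0,"dz": 0,"ax": 0,"ay": 0,"az": 0,"gripper": 28}])

```text
clock: 11.6
tool_pos: [568.5, -318.7, 109.3]
tcp_rot: [[-0.992, -0.127, 0.001], [-0.127, 0.992, -0.001], [-0.001, -0.001, -1.0]]
contact_force: [-0.1, -0.5, -0.0]
finger_gap: 24.1
gripper_force: 0.0
```

>>> step_arm(commands=[{"dx": 0,"dy": 0,"dz": 0,"ax": 0,"ay": 0,"az": 0,"gripper": 25},{"dx": 0,"dy": 0,"dz": 0,"ax": 0,"ay": 0,"az": 0,"gripper": 20},{"dx": 0,"dy": 0,"dz": 0,"ax": 0,"ay": 0,"az": 0,"gripper": 5},{"dx": 0,"dy": 0,"dz": 0,"ax": 0,"ay": 0,"az": 0,"gripper": 5},{"dx": 0,"dy": 0,"dz": 0,"ax": 0,"ay": 0,"az": 0,"gripper": 5}])

```text
clock: 12.02
tool_pos: [568.5, -318.7, 109.4]
tcp_rot: [[-0.992, -0.127, 0.002], [-0.127, 0.992, -0.001], [-0.001, -0.001, -1.0]]
contact_force: [-0.2, 0.6, 5.8]
finger_gap: 21.4
gripper_force: 59.2
```

>>> step_arm(commands=[{"dx": 0,"dy": 0,"dz": 0.002,"ax": 0,"ay": 0,"az": 0,"gripper": 5},{"dx": 0,"dy": 0,"dz": 0.005,"ax": 0,"ay": 0,"az": 0,"gripper": 5},{"dx": 0,"dy": 0,"dz": 0.01,"ax": 0,"ay": 0,"az": 0,"gripper": 5},{"dx": 0,"dy": 0,"dz": 0.015,"ax": 0,"ay": 0,"az": 0,"gripper": 5},{"dx": 0,"dy": 0,"dz": 0.018,"ax": 0,"ay": 0,"az": 0,"gripper": 5}])

```text
clock: 12.43
tool_pos: [568.1, -318.4, 126.8]
tcp_rot: [[-0.992, -0.127, 0.0], [-0.127, 0.992, -0.0], [-0.0, -0.0, -1.0]]
contact_force: [-0.2, -0.8, -4.9]
finger_gap: 21.6
gripper_force: 58.5
```

```bash
python3 - <<'E'
from h import *
q=grab_frame('side')
cv2.imwrite('pics/g5.png',cv2.resize(q['image'][100:180,230:310],(560,560),interpolation=cv2.INTER_CUBIC)[:,:,::-1]);s=sense();print(s['tool_pos'],s['contact_force'],s['moment'],s['finger_gap'])
E
```

```text
[ 568.41983437 -318.58029849  127.42109786] [ 0.23385957 -0.21404771 -4.53123119] [-0.03554724 -0.18976369  0.05257107] 21.54446930597961
```

View pics/g5.png

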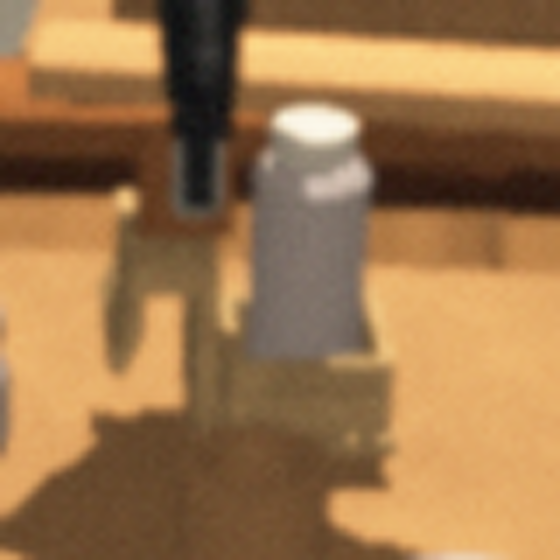

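The side view shows the carrier and can lifted 18 mm and practically level, with the can upright in the bay.

>>> step_arm(commands=[{"dx": 0,"dy": 0,"dz": 0.004,"ax": 0,"ay": 0,"az": 0,"gripper": 5},{"dx": 0,"dy": 0,"dz": 0.014,"ax": 0,"ay": 0,"az": 0,"gripper": 5},{"dx": 0,"dy": 0,"dz": 0.03,"ax": 0,"ay": 0,"az": 0,"gripper": 5},{"dx": 0,"dy": 0,"dz": 0.048,"ax": 0,"ay": 0,"az": 0,"gripper": 5},{"dx": 0,"dy": 0,"dz": 0.067,"ax": 0,"ay": 0,"az": 0,"gripper": 5}])

```text
clock: 12.9
tool_pos: [567.8, -318.2, 194.3]
tcp_rot: [[-0.992, -0.127, -0.001], [-0.127, 0.992, 0.0], [0.0, 0.0, -1.0]]
contact_force: [0.4, 0.2, -6.4]
finger_gap: 21.6
gripper_force: 58.8
```

>>> step_arm(commands=[{"dx": 0,"dy": 0.001,"dz": 0.02,"ax": 0,"ay": 0,"az": 0,"gripper": 5},{"dx": 0,"dy": 0.004,"dz": 0.038,"ax": 0,"ay": 0,"az": 0,"gripper": 5},{"dx": 0,"dy": 0.012,"dz": 0.054,"ax": 0,"ay": 0,"az": 0,"gripper": 5},{"dx": 0,"dy": 0.024,"dz": 0.068,"ax": 0,"ay": 0,"az": 0,"gripper": 5},{"dx": 0,"dy": 0.04,"dz": 0.078,"ax": 0,"ay": 0,"az": 0,"gripper": 5}])

```text
clock: 13.32
tool_pos: [568.1, -278.7, 273.3]
tcp_rot: [[-0.992, -0.126, 0.002], [-0.126, 0.992, -0.001], [-0.001, -0.001, -1.0]]
contact_force: [0.1, -0.4, -5.4]
finger_gap: 21.4
gripper_force: 58.8
```

>>> step_arm(commands=[{"dx": -0.001,"dy": 0.02,"dz": 0.003,"ax": 0,"ay": 0,"az": -0.3,"gripper": 5},{"dx": -0.003,"dy": 0.042,"dz": 0.005,"ax": 0,"ay": 0,"az": -0.6,"gripper": 5},{"dx": -0.006,"dy": 0.065,"dz": 0.005,"ax": 0,"ay": 0,"az": -0.9,"gripper": 5},{"dx": -0.009,"dy": 0.088,"dz": 0.005,"ax": 0,"ay": 0,"az": -1.2,"gripper": 5},{"dx": -0.012,"dy": 0.111,"dz": 0.005,"ax": 0,"ay": 0,"az": -1.6,"gripper": 5}])

```text
clock: 13.73
tool_pos: [555.5, -165.7, 276.7]
tcp_rot: [[-0.995, -0.099, 0.0], [-0.099, 0.995, 0.0], [-0.0, 0.0, -1.0]]
contact_force: [0.3, 0.3, -5.4]
finger_gap: 21.6
gripper_force: 58.7
```

>>> step_arm(commands=[{"dx": -0.003,"dy": 0.024,"dz": 0,"ax": 0,"ay": 0,"az": -0.4,"gripper": 5},{"dx": -0.006,"dy": 0.048,"dz": 0,"ax": 0,"ay": 0,"az": -0.8,"gripper": 5},{"dx": -0.009,"dy": 0.072,"dz": 0,"ax": 0,"ay": 0,"az": -1.2,"gripper": 5},{"dx": -0.012,"dy": 0.096,"dz": 0,"ax": 0,"ay": 0,"az": -1.6,"gripper": 5},{"dx": -0.015,"dy": 0.12,"dz": 0,"ax": 0,"ay": 0,"az": -2,"gripper": 5}])

```text
clock: 14.15
tool_pos: [540.3, -45.6, 276.7]
tcp_rot: [[-0.998, -0.064, 0.0], [-0.064, 0.998, -0.0], [-0.0, -0.0, -1.0]]
contact_force: [-0.2, -0.2, -5.3]
finger_gap: 21.1
gripper_force: 58.8
```

>>> step_arm(commands=[{"dx": -0.003,"dy": 0.024,"dz": 0,"ax": 0,"ay": 0,"az": -0.4,"gripper": 5},{"dx": -0.006,"dy": 0.048,"dz": 0,"ax": 0,"ay": 0,"az": -0.8,"gripper": 5},{"dx": -0.009,"dy": 0.072,"dz": 0,"ax": 0,"ay": 0,"az": -1.2,"gripper": 5},{"dx": -0.012,"dy": 0.096,"dz": 0,"ax": 0,"ay": 0,"az": -1.6,"gripper": 5},{"dx": -0.015,"dy": 0.12,"dz": 0,"ax": 0,"ay": 0,"az": -2,"gripper": 5}])

```text
clock: 14.57
tool_pos: [525.2, 74.2, 276.8]
tcp_rot: [[-1.0, -0.029, 0.0], [-0.029, 1.0, -0.0], [-0.0, -0.0, -1.0]]
contact_force: [1.7, 0.1, -6.3]
finger_gap: 21.5
gripper_force: 58.8
```

>>> step_arm(commands=[{"dx": -0.003,"dy": 0.024,"dz": 0,"ax": 0,"ay": 0,"az": -0.4,"gripper": 5},{"dx": -0.006,"dy": 0.048,"dz": 0,"ax": 0,"ay": 0,"az": -0.8,"gripper": 5},{"dx": -0.009,"dy": 0.072,"dz": 0,"ax": 0,"ay": 0,"az": -1.2,"gripper": 5},{"dx": -0.012,"dy": 0.096,"dz": 0,"ax": 0,"ay": 0,"az": -1.6,"gripper": 5},{"dx": -0.015,"dy": 0.12,"dz": 0,"ax": 0,"ay": 0,"az": -2,"gripper": 5}])

```text
clock: 14.98
tool_pos: [510.1, 194.1, 276.7]
tcp_rot: [[-1.0, 0.006, 0.0], [0.006, 1.0, -0.0], [-0.0, -0.0, -1.0]]
contact_force: [0.3, 0.8, -5.6]
finger_gap: 21.2
gripper_force: 58.7
```

>>> step_arm(commands=[{"dx": -0.003,"dy": 0.024,"dz": 0,"ax": 0,"ay": 0,"az": -0.4,"gripper": 5},{"dx": -0.006,"dy": 0.048,"dz": 0,"ax": 0,"ay": 0,"az": -0.8,"gripper": 5},{"dx": -0.009,"dy": 0.07,"dz": 0,"ax": 0,"ay": 0,"az": -1.2,"gripper": 5},{"dx": -0.011,"dy": 0.09,"dz": 0,"ax": 0,"ay": 0,"az": -1.6,"gripper": 5},{"dx": -0.013,"dy": 0.108,"dz": 0,"ax": 0,"ay": 0,"az": -1.8,"gripper": 5}])

```text
clock: 15.4
tool_pos: [497.0, 302.3, 276.7]
tcp_rot: [[-0.999, 0.036, 0.0], [0.036, 0.999, -0.0], [-0.0, -0.0, -1.0]]
contact_force: [0.2, 0.6, -5.8]
finger_gap: 21.4
gripper_force: 58.8
```

>>> step_arm(commands=[{"dx": -0.001,"dy": 0.015,"dz": 0,"ax": 0,"ay": 0,"az": 0,"gripper": 5},{"dx": -0.002,"dy": 0.028,"dz": 0,"ax": 0,"ay": 0,"az": 0,"gripper": 5},{"dx": -0.003,"dy": 0.038,"dz": 0,"ax": 0,"ay": 0,"az": 0,"gripper": 5},{"dx": -0.0045,"dy": 0.045,"dz": 0,"ax": 0,"ay": 0,"az": 0,"gripper": 5},{"dx": -0.0045,"dy": 0.0475,"dz": 0,"ax": 0,"ay": 0,"az": 0,"gripper": 5}])

```text
clock: 15.82
tool_pos: [493.2, 348.9, 276.1]
tcp_rot: [[-0.999, 0.036, -0.0], [0.036, 0.999, -0.0], [0.0, -0.0, -1.0]]
contact_force: [-0.3, -0.7, -6.0]
finger_gap: 21.2
gripper_force: 58.9
```

>>> step_arm(commands=[{"dx": 0,"dy": 0,"dz": -0.004,"ax": 0,"ay": 0,"az": 0,"gripper": 5},{"dx": 0,"dy": 0,"dz": -0.014,"ax": 0,"ay": 0,"az": 0,"gripper": 5},{"dx": 0,"dy": 0,"dz": -0.028,"ax": 0,"ay": 0,"az": 0,"gripper": 5},{"dx": 0,"dy": 0,"dz": -0.042,"ax": 0,"ay": 0,"az": 0,"gripper": 5},{"dx": 0,"dy": 0,"dz": -0.05,"ax": 0,"ay": 0,"az": 0,"gripper": 5}])

```text
clock: 16.23
tool_pos: [493.1, 346.8, 224.0]
tcp_rot: [[-0.999, 0.038, -0.002], [0.038, 0.999, -0.002], [0.002, -0.002, -1.0]]
contact_force: [0.2, 0.8, -5.1]
finger_gap: 21.0
gripper_force: 58.9
```

>>> step_arm(commands=[{"dx": 0,"dy": 0,"dz": -0.006,"ax": 0,"ay": 0,"az": 0,"gripper": 5},{"dx": 0,"dy": 0,"dz": -0.012,"ax": 0,"ay": 0,"az": 0,"gripper": 5},{"dx": 0,"dy": 0,"dz": -0.015,"ax": 0,"ay": 0,"az": 0,"gripper": 5},{"dx": 0,"dy": 0,"dz": -0.015,"ax": 0,"ay": 0,"az": 0,"gripper": 5},{"dx": 0,"dy": 0,"dz": -0.015,"ax": 0,"ay": 0,"az": 0,"gripper": 5}])

```text
clock: 16.65
tool_pos: [493.7, 348.1, 211.6]
tcp_rot: [[-0.999, 0.037, 0.0], [0.037, 0.999, 0.0], [-0.0, 0.0, -1.0]]
contact_force: [-0.4, 0.1, -5.9]
finger_gap: 21.4
gripper_force: 58.9
```

```bash
python3 - <<'E'
from h import *
p=grab_frame('top');q=grab_frame('side');s=sense();t=s['tool_pos'];print(t,s['contact_force'],s['moment'],s['clock'])
S=q['image'][190:390,190:340];T=p['image'][165:240,90:215]
print(S.shape)
cv2.imwrite('pics/g6.png',np.hstack([cv2.resize(S,None,fx=3,fy=3,interpolation=cv2.INTER_CUBIC)[:582],np.zeros((582,1,3),np.uint8)])[:,:,::-1])
cv2.imwrite('pics/g6t.png',cv2.resize(T,None,fx=5,fy=5,interpolation=cv2.INTER_CUBIC)[:,:,::-1])
y=-2.1/57.3;c,w=np.cos(y),np.sin(y);z0=t[2]-109.4
def W(X,o=None): 
    ox,oy=t[0]-c*1,t[1]-w*1; return (ox+c*X[0]-w*X[1],oy+w*X[0]+c*X[1],X[2]+z0)
f=lambda n,P:print(n,np.round(P,0),'side',np.round((np.array(proj(q,P))-[190,190])*3),'top',np.round((np.array(proj(p,P))-[90,165])*5))
for n,X in(('lip in+y',(24,45,63)),('lip bottom out',(41,45,43)),('slot top +y',(0,45,83)),('plate bottom',(0,45,0)),('base front',(-94,45,0)),('fence f',(-92,38,45)),('handle top',(26,11,145))): f(n,W(X))
for n,X in(('plank end r',(-9,130,115)),('plank end f',(9,130,115)),('stopL f',(-9,79,150)),('stopL r',(9,79,150)),('stopR r',(9,-79,150)),('stopR f',(-9,-79,150)),('stopR in',(-9,-57,150))):
    f(n,(504.5+c*X[0]-w*X[1],348+w*X[0]+c*X[1],X[2]))
E
```

```text
[493.8059862  348.2762375  211.86103852] [-0.02902816 -0.66569749 -5.1546459 ] [-0.02466175 -0.1231845   0.01591205] 16.75
(194, 150, 3)
lip in+y [518. 392. 165.] side [206. 243.] top [155. 133.]
lip bottom out [535. 392. 145.] side [177. 265.] top [170. 109.]
slot top +y [494. 393. 185.] side [247. 221.] top [137. 172.]
plate bottom [494. 393. 102.] side [241. 322.] top [190. 195.]
base front [401. 397. 102.] side [394. 338.] top [175. 364.]
fence f [402. 390. 147.] side [399. 276.] top [159. 356.]
handle top [519. 358. 247.] side [212.  98.] top [165. 101.]
plank end r [500. 478. 115.] side [226. 416.] top [ 30. 183.]
plank end f [518. 478. 115.] side [194. 412.] top [ 34. 151.]
stopL f [498. 427. 150.] side [236. 306.] top [ 98. 176.]
stopL r [516. 427. 150.] side [205. 303.] top [101. 143.]
stopR r [511. 269. 150.] side [228. 137.] top [394. 150.]
stopR f [493. 269. 150.] side [255. 140.] top [391. 183.]
stopR in [493. 291. 150.] side [252. 160.] top [350. 182.]
```

View pics/g6.png

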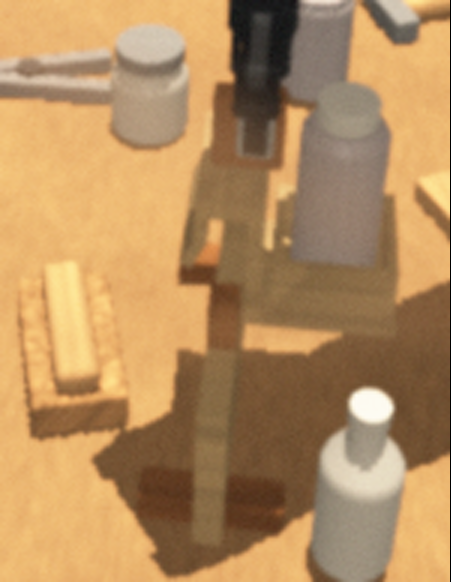

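The side view shows the back plate already in front of the plank, at about (240,300), and the lip beyond it at about (195,250). The near stop block is at (225,315) and the can is upright. I'll lower a little, then feel for the plank with the back plate to centre the slot.

>>> step_arm(commands=[{"dx": 0,"dy": 0,"dz": -0.003,"ax": 0,"ay": 0,"az": 0,"gripper": 5},{"dx": 0,"dy": 0,"dz": -0.007,"ax": 0,"ay": 0,"az": 0,"gripper": 5},{"dx": 0,"dy": 0,"dz": -0.011,"ax": 0,"ay": 0,"az": 0,"gripper": 5},{"dx": 0,"dy": 0,"dz": -0.014,"ax": 0,"ay": 0,"az": 0,"gripper": 5},{"dx": 0,"dy": 0,"dz": -0.014,"ax": 0,"ay": 0,"az": 0,"gripper": 5}])

```text
clock: 17.17
tool_pos: [493.2, 347.8, 196.3]
tcp_rot: [[-0.999, 0.037, -0.001], [0.037, 0.999, -0.001], [0.001, -0.001, -1.0]]
contact_force: [-0.0, 0.3, -5.4]
finger_gap: 21.2
gripper_force: 58.8
```

>>> step_arm(commands=[{"dx": 0.0005,"dy": 0,"dz": 0,"ax": 0,"ay": 0,"az": 0,"gripper": 5},{"dx": 0.001,"dy": 0,"dz": 0,"ax": 0,"ay": 0,"az": 0,"gripper": 5},{"dx": 0.0015,"dy": 0,"dz": 0,"ax": 0,"ay": 0,"az": 0,"gripper": 5},{"dx": 0.002,"dy": 0,"dz": 0,"ax": 0,"ay": 0,"az": 0,"gripper": 5},{"dx": 0.002,"dy": 0,"dz": 0,"ax": 0,"ay": 0,"az": 0,"gripper": 5}])

```text
clock: 17.58
tool_pos: [494.9, 348.0, 197.2]
tcp_rot: [[-0.999, 0.037, -0.001], [0.037, 0.999, -0.0], [0.001, -0.0, -1.0]]
contact_force: [-4.9, 0.0, -4.7]
finger_gap: 21.4
gripper_force: 58.5
```

```bash
python3 - <<'E'
from h import *
for i in range(2):
    q=grab_frame('side');s=sense();print(s['tool_pos'].round(2),np.round(s['contact_force'],2),np.round(s['moment'],3))
E
```

```text
[494.89 348.01 197.2 ] [-5.4  -0.63 -4.96] [-0.078  1.342 -0.162]
[495.14 348.02 197.2 ] [-2.85 -1.31 -6.33] [-0.184  0.964 -0.176]
```

Contact was felt at about x=494.5. I'll back off 3.5 mm and lower in stages.

>>> step_arm(commands=[{"dx": -0.0015,"dy": 0,"dz": 0,"ax": 0,"ay": 0,"az": 0,"gripper": 5},{"dx": -0.003,"dy": 0,"dz": 0,"ax": 0,"ay": 0,"az": 0,"gripper": 5},{"dx": -0.004,"dy": 0,"dz": -0.003,"ax": 0,"ay": 0,"az": 0,"gripper": 5},{"dx": -0.004,"dy": 0,"dz": -0.007,"ax": 0,"ay": 0,"az": 0,"gripper": 5},{"dx": -0.004,"dy": 0,"dz": -0.01,"ax": 0,"ay": 0,"az": 0,"gripper": 5}])

```text
clock: 18.1
tool_pos: [491.7, 348.1, 186.9]
tcp_rot: [[-0.999, 0.037, 0.001], [0.037, 0.999, -0.0], [-0.001, -0.0, -1.0]]
contact_force: [-1.0, -0.2, -5.8]
finger_gap: 20.7
gripper_force: 59.1
```

>>> step_arm(commands=[{"dx": 0,"dy": 0,"dz": -0.002,"ax": 0,"ay": 0,"az": 0,"gripper": 5},{"dx": 0,"dy": 0,"dz": -0.004,"ax": 0,"ay": 0,"az": 0,"gripper": 5},{"dx": 0,"dy": 0,"dz": -0.006,"ax": 0,"ay": 0,"az": 0,"gripper": 5},{"dx": 0,"dy": 0,"dz": -0.008,"ax": 0,"ay": 0,"az": 0,"gripper": 5},{"dx": 0,"dy": 0,"dz": -0.01,"ax": 0,"ay": 0,"az": 0,"gripper": 5}])

```text
clock: 18.52
tool_pos: [491.6, 348.1, 177.1]
tcp_rot: [[-0.999, 0.037, 0.0], [0.037, 0.999, -0.0], [-0.0, -0.0, -1.0]]
contact_force: [0.2, 0.3, -5.2]
finger_gap: 21.4
gripper_force: 59.1
```

>>> step_arm(commands=[{"dx": 0,"dy": 0,"dz": -0.002,"ax": 0,"ay": 0,"az": 0,"gripper": 5},{"dx": 0,"dy": 0,"dz": -0.0045,"ax": 0,"ay": 0,"az": 0,"gripper": 5},{"dx": 0,"dy": 0,"dz": -0.007,"ax": 0,"ay": 0,"az": 0,"gripper": 5},{"dx": 0,"dy": 0,"dz": -0.0095,"ax": 0,"ay": 0,"az": 0,"gripper": 5},{"dx": 0,"dy": 0,"dz": -0.012,"ax": 0,"ay": 0,"az": 0,"gripper": 5}])

```text
clock: 18.93
tool_pos: [491.5, 348.1, 165.0]
tcp_rot: [[-0.999, 0.037, -0.0], [0.037, 0.999, -0.0], [0.0, -0.0, -1.0]]
contact_force: [-0.8, -0.3, -4.8]
finger_gap: 21.0
gripper_force: 59.1
```

>>> step_arm(commands=[{"dx": 0,"dy": 0,"dz": -0.002,"ax": 0,"ay": 0,"az": 0,"gripper": 5},{"dx": 0,"dy": 0,"dz": -0.0045,"ax": 0,"ay": 0,"az": 0,"gripper": 5},{"dx": 0,"dy": 0,"dz": -0.007,"ax": 0,"ay": 0,"az": 0,"gripper": 5},{"dx": 0,"dy": 0,"dz": -0.0095,"ax": 0,"ay": 0,"az": 0,"gripper": 5},{"dx": 0,"dy": 0,"dz": -0.012,"ax": 0,"ay": 0,"az": 0,"gripper": 5}])

```text
clock: 19.35
tool_pos: [491.5, 348.1, 153.0]
tcp_rot: [[-0.999, 0.037, -0.0], [0.037, 0.999, -0.0], [0.0, -0.0, -1.0]]
contact_force: [-0.4, -0.4, -5.2]
finger_gap: 21.7
gripper_force: 59.1
```

>>> step_arm(commands=[{"dx": 0,"dy": 0,"dz": -0.002,"ax": 0,"ay": 0,"az": 0,"gripper": 5},{"dx": 0,"dy": 0,"dz": -0.004,"ax": 0,"ay": 0,"az": 0,"gripper": 5},{"dx": 0,"dy": 0,"dz": -0.006,"ax": 0,"ay": 0,"az": 0,"gripper": 5},{"dx": 0,"dy": 0,"dz": -0.0075,"ax": 0,"ay": 0,"az": 0,"gripper": 5},{"dx": 0,"dy": 0,"dz": -0.009,"ax": 0,"ay": 0,"az": 0,"gripper": 5}])

```text
clock: 19.77
tool_pos: [491.5, 348.1, 144.1]
tcp_rot: [[-0.999, 0.037, -0.0], [0.037, 0.999, -0.0], [0.0, -0.0, -1.0]]
contact_force: [0.1, 1.2, -5.6]
finger_gap: 21.5
gripper_force: 59.1
```

>>> step_arm(commands=[{"dx": 0,"dy": 0,"dz": -0.0007,"ax": 0,"ay": 0,"az": 0,"gripper": 5},{"dx": 0,"dy": 0,"dz": -0.0014,"ax": 0,"ay": 0,"az": 0,"gripper": 5},{"dx": 0,"dy": 0,"dz": -0.002,"ax": 0,"ay": 0,"az": 0,"gripper": 5},{"dx": 0,"dy": 0,"dz": -0.0025,"ax": 0,"ay": 0,"az": 0,"gripper": 5},{"dx": 0,"dy": 0,"dz": -0.003,"ax": 0,"ay": 0,"az": 0,"gripper": 5}])

```text
clock: 20.18
tool_pos: [491.6, 348.1, 141.4]
tcp_rot: [[-0.999, 0.037, 0.0], [0.037, 0.999, 0.0], [-0.0, 0.0, -1.0]]
contact_force: [-2.7, -1.4, 3.5]
finger_gap: 21.4
gripper_force: 60.4
```

Seated at the predicted height (141.4). I'll ease the back plate against the plank so it doesn't swing, then release.

>>> step_arm(commands=[{"dx": 0.0007,"dy": 0,"dz": 0.0005,"ax": 0,"ay": 0,"az": 0,"gripper": 5},{"dx": 0.0014,"dy": 0,"dz": 0.0005,"ax": 0,"ay": 0,"az": 0,"gripper": 5},{"dx": 0.002,"dy": 0,"dz": 0.0005,"ax": 0,"ay": 0,"az": 0,"gripper": 5},{"dx": 0.0027,"dy": 0,"dz": 0.0005,"ax": 0,"ay": 0,"az": 0,"gripper": 5},{"dx": 0.0027,"dy": 0,"dz": 0.0005,"ax": 0,"ay": 0,"az": 0,"gripper": 5}])

```text
clock: 20.6
tool_pos: [494.4, 348.1, 141.7]
tcp_rot: [[-0.999, 0.037, -0.0], [0.037, 0.999, -0.0], [0.0, -0.0, -1.0]]
contact_force: [-1.0, 0.1, -5.5]
finger_gap: 21.5
gripper_force: 59.1
```

>>> step_arm(commands=[{"dx": 0,"dy": 0,"dz": 0,"ax": 0,"ay": 0,"az": 0,"gripper": 26},{"dx": 0,"dy": 0,"dz": 0,"ax": 0,"ay": 0,"az": 0,"gripper": 28},{"dx": 0,"dy": 0,"dz": 0,"ax": 0,"ay": 0,"az": 0,"gripper": 32},{"dx": 0,"dy": 0,"dz": 0,"ax": 0,"ay": 0,"az": 0,"gripper": 40},{"dx": 0,"dy": 0,"dz": 0,"ax": 0,"ay": 0,"az": 0,"gripper": 55}])

```text
clock: 21.02
tool_pos: [494.4, 348.3, 142.2]
tcp_rot: [[-0.999, 0.037, 0.001], [0.037, 0.999, 0.0], [-0.001, 0.0, -1.0]]
contact_force: [0.1, 0.2, 0.2]
finger_gap: 44.8
gripper_force: 0.0
```

```bash
python3 - <<'E'
from h import *
q=grab_frame('side');s=sense();print(s['tool_pos'].round(2),np.round(s['contact_force'],2),s['finger_gap'],s['clock'])
cv2.imwrite('pics/g7.png',cv2.resize(q['image'][210:370,200:330],None,fx=3.6,fy=3.6,interpolation=cv2.INTER_CUBIC)[:,:,::-1])
E
```

```text
[494.35 348.23 142.07] [ 0.03 -0.31 -0.56] 46.67877415443366 21.0667
```

View pics/g7.png

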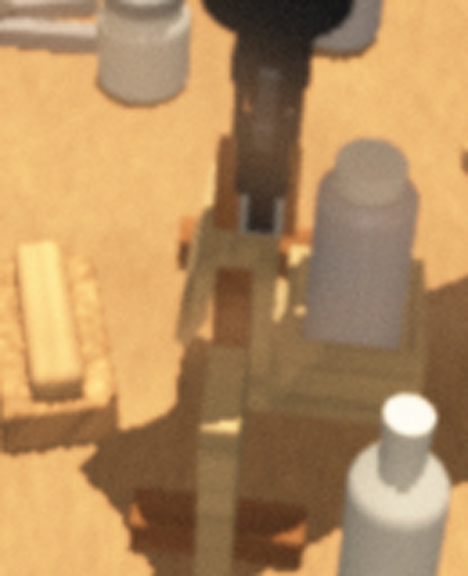

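The side view shows the hook over the plank: the lip is behind it at about (190,300), the back plate in front at about (260,340), and the can is upright. The fingers are clear of the handle, so I'll retreat straight up.

>>> step_arm(commands=[{"dx": 0,"dy": 0,"dz": 0.005,"ax": 0,"ay": 0,"az": 0,"gripper": 55},{"dx": 0,"dy": 0,"dz": 0.015,"ax": 0,"ay": 0,"az": 0,"gripper": 55},{"dx": 0,"dy": 0,"dz": 0.03,"ax": 0,"ay": 0,"az": 0,"gripper": 55},{"dx": 0,"dy": 0,"dz": 0.05,"ax": 0,"ay": 0,"az": 0,"gripper": 55},{"dx": 0,"dy": 0,"dz": 0.07,"ax": 0,"ay": 0,"az": 0,"gripper": 55}])

```text
clock: 21.48
tool_pos: [494.1, 348.0, 213.3]
tcp_rot: [[-0.999, 0.037, 0.0], [0.037, 0.999, -0.0], [-0.0, -0.0, -1.0]]
contact_force: [0.0, 0.3, -0.0]
finger_gap: 47.1
gripper_force: 0.0
```

>>> step_arm(commands=[{"dx": 0,"dy": 0,"dz": 0.02,"ax": 0,"ay": 0,"az": 0,"gripper": 55},{"dx": 0,"dy": 0,"dz": 0.04,"ax": 0,"ay": 0,"az": 0,"gripper": 55},{"dx": 0,"dy": 0,"dz": 0.055,"ax": 0,"ay": 0,"az": 0,"gripper": 55},{"dx": 0,"dy": 0,"dz": 0.065,"ax": 0,"ay": 0,"az": 0,"gripper": 55},{"dx": 0,"dy": 0,"dz": 0.07,"ax": 0,"ay": 0,"az": 0,"gripper": 55}])

```text
clock: 21.9
tool_pos: [494.6, 348.4, 284.0]
tcp_rot: [[-0.999, 0.037, 0.002], [0.037, 0.999, 0.001], [-0.002, 0.002, -1.0]]
contact_force: [0.3, 0.1, -0.8]
finger_gap: 46.9
gripper_force: 0.0
```

>>> step_arm(commands=[{"dx": 0,"dy": 0,"dz": 0,"ax": 0,"ay": 0,"az": 0,"gripper": 55},{"dx": 0,"dy": 0,"dz": 0,"ax": 0,"ay": 0,"az": 0,"gripper": 55},{"dx": 0,"dy": 0,"dz": 0,"ax": 0,"ay": 0,"az": 0,"gripper": 55},{"dx": 0,"dy": 0,"dz": 0,"ax": 0,"ay": 0,"az": 0,"gripper": 55},{"dx": 0,"dy": 0,"dz": 0,"ax": 0,"ay": 0,"az": 0,"gripper": 55}])

```text
clock: 22.32
tool_pos: [494.0, 347.9, 281.0]
tcp_rot: [[-0.999, 0.037, -0.001], [0.037, 0.999, -0.001], [0.001, -0.001, -1.0]]
contact_force: [0.4, 0.1, -1.4]
finger_gap: 47.0
gripper_force: 0.0
```

```bash
python3 - <<'E'
from fit import *
q=grab_frame('side');s=sense();print(s['tool_pos'].round(1),np.round(s['contact_force'],1))
r=trace(q,'can');m=r[0]['mask'];ys,xs=np.where(m);print(r[0]['p'],xs.min(),xs.max(),ys.min(),ys.max())
# expected can: bay hung at underside 32, upright
c,w=np.cos(-.037),np.sin(-.037);x,y=494.4-1-54*c,348.2-54*w
print(bbox(q,[(a,b,z+40) for a,b,z in cyl(x,y,CAN)]).round(1))
for d in range(ys.min(),ys.max(),6): print(d,xs[ys==d].min(),xs[ys==d].max(),end='; ')
E
```

```text
[494.1 348.  281.1] [-0.   0.4  0.3]
0.6 284 316 248 305
[283.9 245.9 316.6 316.3]
248 297 306; 254 293 312; 260 289 314; 266 288 316; 272 287 315; 278 287 314; 284 286 313; 290 286 312; 296 285 311; 302 284 310;
```

The traced can matches the expected hung pose: columns 284-316 against 283.9-316.6 predicted, with its lower part hidden by the fence.

```bash
python3 -c "
from rig import *
print(hand_in())"
```

```text
the job is handed in; nothing more can be done
None
```

The can is upright in the carrier's bay, the carrier hangs fully home on the rack between the stop blocks with the can on the robot's side, and I handed the job in at about 22 s; the verdict was not shown.

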